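# Scan a seed tin and file it in the carry tray

## Robot

A 6-joint arm with a two-finger parallel gripper is mounted at the origin on the work surface. World frame = base frame: x ahead of the robot, y to its left, z up, the work surface at z = 0. Lengths are in m, angles in rad, forces in N, time in s.
With the tool pointing down it reaches from about 0.35 to 0.975 m from the base axis. Payload 4.9 kg.
Tool frame: the origin (TCP) lies at the very end of the fingers, on their centre line; the grasp point (between the pads) lies 19 mm behind it; z points along the fingers, y is the line along which they close (so a half turn about z gives the same grasp; the last joint's range is limited). The gripper opens to 85 mm and grips with 20 to 120 N. Pads are 22 mm wide; open, the fingers measure 114 mm over their backs; the gripper's body (76 mm by 85 mm) begins 54 mm behind the grasp point. The pads swing forward as they close: fully open they stand 13 mm farther back than shut.
Start: joints at [1.137, 0.053, 1.613, -0, 1.476, -0.119], TCP at [0.194, 0.594, 0.231] pointing down, gripper open.
Joint ranges: [-3.01, 3.01], [-1.01, 2.22], [0.06, 2.58], [-1.02, 4.17], [0.09, 2.62], [-3.14, 3.14]. Speed limits (rad/s): [2.57, 2.57, 3.14, 3.14, 3.14, 3.14].

## Interface

Orientations are given as a unit quaternion [w, x, y, z].
In Python, from plant import manip gives the robot as it stands.
- The arm moves only by the shell command python3 -m pendant 'ROWS'. ROWS is JSON, a list of rows, each a list of 3 entries, a list of its own where there are three numbers: the opening, from 0 (shut) to 1 (fully open), then the shift along the tool's x, y, z in units of 12 cm (1.0 is 12 cm), then the turn about the tool's z in units of pi rad (1.0 is pi rad). In form: [[gripper, [dx, dy, dz], roll], ...]. A call has 1 to 10 rows; each row is the pose to reach, as a shift and turn from the pose commanded when the call began, along the tool's axes at that moment, turning the shorter way round; what a row does not reach only later rows make up. A row lasts 1/10 s, in which the tool goes at most 50 mm and 8.59 degrees, less where a joint would pass 70% of its speed; a pose out of reach is approached as far as the arm can. A call with a number of a shift or a turn outside -1 to 1 is refused whole. A call with a gripper value outside its range is refused whole. The fingers move at their own pace and stop on an object; the grip force is fixed at half the most. Time passes only in rows, so rows that repeat a pose let the fingers close. It gives the time, the measured TCP pose, the force, the opening and the grip force at its end, in the units of the state.
- manip.state(): the state, without advancing time (a new reading comes with each control period).
- manip.grab_frame(name): name is "scene" or "top"; returns a dict with "img" (400x640x3 uint8, red, green, blue), "fx", "fy", "cx", "cy" (pixels), "eye" and "rotation" of the camera in the world. Camera axes: x right, y down, z forward; pixel columns grow to the right and rows downward; lengths in m; the calibration is good to about 2 mm. A picture is of the moment at which its call begins. There is no depth.
- manip.job_done(): hands the job in; it is judged then, once.
The state is a dict: "time": time; "joint_pos": joint angles; "joint_vel": joint speeds; "joint_efforts": joint torques, N m; "tool_pos": TCP position; "tool_rot": TCP orientation; "contact_force": force on the tool from outside, world axes, zero at the start; "ft_torque": the same for the moment, N m; "gripper_width": opening from 0.0 (shut) to 1.0 (fully open); "grasp_force": force on a finger pad.
Only numpy, scipy, OpenCV 4.12 (cv2) and the standard library are available. Lean on these libraries where they do the work, as an engineer would, in place of code of your own. Each camera call takes 0.05 s, during which the arm holds its last target. There are 200 camera calls.

## Task

Pick the tall seed tin out of the crate, stand it upright in the middle of the round pad of the label scanner with its paper label turned squarely to the scanner window, and let go of it. Press the button on top of the scanner while the tin stands there, then move the tin to the lined, empty compartment of the carry tray and stand it upright there. Set the tin down rather than dropping it, and leave the pots, the short tin and the other things on the bench where they are.

Things in the scene. Friction and masses are not known exactly. Their poses are not given: they have to be found in the camera images.
- seed_tin: tall seed tin: upright metal cylinder 46 mm in diameter, 110 mm high with its 28 mm black lid, about 0.2 kg. A white paper label covers part of its side; a 9 mm white strip runs from the label's middle up over the lid's edge to the lid's centre. Origin: centre of its underside; z up; x points out through the middle of the label. Starts standing in the crate, any yaw
- seed_label (a point): middle of the tall tin's label, on its surface, 23 mm from its axis, 40 mm above its underside
- crate: grey open crate 240 x 200 x 55 mm high, walls and floor 5 mm thick, fixed to the bench; origin: centre of its underside, x along its 240 mm side. It holds the tall tin, the short tin, two square pots and a clay cup, all standing; all but the tall tin end below 62 mm above the bench. Crate and tray may change sides
- short_tin: short tin of the same make and diameter (46 mm), only 56 mm high, also with label and strip; stands in the crate; not to be moved; origin: centre of its underside
- crate_pot_a: square green pot of grit, 48 x 48 x 52 mm, in the crate; not to be moved; origin: centre of its underside
- crate_pot_b: square black pot of grit, 48 x 48 x 52 mm, in the crate; not to be moved; origin: centre of its underside
- crate_cup: round clay cup filled with grit, 50 mm across the top, 50 mm high, in the crate; not to be moved; origin: centre of its underside
- scanner: label scanner, fixed, its window looking roughly away from the robot: a grey base 168 x 100 x 10 mm with a flush round pad (60 mm dark ring, 48 mm grey middle) at one end and a white head 50 x 84 mm, 100 mm high, at the other. Origin: on the bench under the pad's centre; x points from the pad to the head; the amber window is on the head's face towards the pad
- scan_pad (a point): centre of the round pad, on the plate's upper face, 10 mm above the bench; the tin is to stand here
- scan_window (a point): middle of the scanner window, 68 mm from the pad's centre, 56 mm above the bench
- scan_button (a joint): travel of the scan button on top of the scanner head, m: 0 up, 0.006 fully down; spring, 5 N fully down; pressed straight down
- scan_button_top (a point): centre of the scan button's top face (28 mm in diameter), on top of the scanner head, 93 mm from the pad's axis
- tray: black carry tray 290 x 105 x 35 mm high, walls, dividers and floor 5 mm thick, fixed to the bench; three compartments 90 x 95 mm in a row along its x axis, 95 mm apart; origin: centre of its underside. Two compartments hold square pots; the third has only the grey liner
- liner: grey felt liner 78 x 78 x 3 mm on the floor of the tray's empty compartment, fixed; origin: centre of its underside, 5 mm above the bench; the tin finally stands on it
- tray_pot_a: square green pot of grit 56 x 56 x 56 mm with a small plant tag (top 75 mm above the bench), in the tray; not to be moved; origin: centre of its underside
- tray_pot_b: square green pot like tray_pot_a, in another compartment; not to be moved; origin: centre of its underside
- clay_pot: filled clay pot 88 mm across, 72 mm high, standing beyond the work; not to be moved; origin: centre of its underside
- brush: hand brush lying on the bench beyond the work, about 0.2 m long; not to be moved
Not all that is in view belongs to the job. What is shaped like the seed_tin but yellow is not meant.

How it is judged:
On the way, in this order (a step that is already met when the one before it is completed fails the run):
1. the tall tin is lifted clear of the crate (height (world z) of seed_tin above 0.065 m), for 0.1 s.
2. the tall tin stands released in the middle of the scanner's pad, its label facing the window (angle between seed_tin's own z axis and vertical below 0.1 rad and contact force between the fingers and seed_tin below 0.1 N and linear speed of seed_tin below 0.03 m/s and horizontal distance between seed_tin and scan_pad below 0.015 m and z of seed_tin in the frame of scanner below 0.015 m and angle between the x axis of seed_tin and the x axis of scanner, either way round below 0.26 rad and horizontal distance between seed_label and scan_window below 0.068 m), for 0.2 s.
3. the scan button is pressed while the tin stands so (all of step 2 and value of joint scan_button above 0.0035 m), for 0.05 s.
At the end, for the whole second after the job is handed in: The tall tin stands upright (within 0.1 rad) and still on the liner in the tray's empty compartment, its centre within 30 mm of the liner's centre and its underside on the liner (less than 8 mm above the liner's own underside), let go; every other loose thing is within 30 mm of where it started (angle between seed_tin's own z axis and vertical below 0.1 rad and contact force between the fingers and seed_tin below 0.1 N and linear speed of seed_tin below 0.03 m/s and horizontal distance between seed_tin and liner below 0.03 m and z of seed_tin in the frame of liner below 0.008 m and distance of each of short_tin, crate_pot_a, crate_pot_b, crate_cup, tray_pot_a, tray_pot_b, clay_pot, brush from where it was at the start of the episode below 0.03 m); the robot touches nothing.
It fails at once if the tall tin is tipped by more than 0.5 rad (angle between seed_tin's own z axis and vertical above 0.5 rad).
It fails at once if the tall tin is dropped or thrown (moves faster than 0.5 m/s while not held) (contact force between the fingers and seed_tin below 0.05 N and linear speed of seed_tin above 0.5 m/s).
It fails at once if another loose thing is moved by more than 30 mm (distance of any of short_tin, crate_pot_a, crate_pot_b, crate_cup, tray_pot_a, tray_pot_b, clay_pot, brush from where it was at the start of the episode above 0.03 m).
It also fails if it takes over 72 s, if anything falls off the work surface, if the arm or the gripper's body presses on something with over 40 N, if the wrist force passes 120 N, or if a joint passes its speed limit or range.

## Working session

There is one attempt and no reset: what is moved stays moved. The work goes in short steps, Python scripts to look and compute and a shell command to move; the robot and the scene stay as the last step left them, time stands still between calls to the robot, and variables do not carry over. Pictures are saved under pics/ and viewed, at most 11 in all, crops included, and the job is handed in when it is done.

```bash
ls; mkdir -p pics
python3 - <<'E'
from plant import manip
import cv2,numpy as np,json
s=manip.state();print({k:np.round(v,3).tolist() for k,v in s.items()})
for n in("scene","top"):
    f=manip.grab_frame(n);cv2.imwrite(f"pics/{n}0.png",f["img"][:,:,::-1])
    print(n,f["fx"],f["fy"],f["cx"],f["cy"],f["eye"],np.round(f["rotation"],3).tolist())
E
```

```text
pics
{'time': 0.0, 'joint_pos': [1.137, 0.053, 1.614, -0.0, 1.476, -0.119], 'joint_vel': [0.0, -0.001, 0.0, 0.003, -0.0, -0.001], 'joint_efforts': [0.001, -39.367, -37.019, 0.0, 0.007, 0.0], 'tool_pos': [0.193, 0.594, 0.23], 'tool_rot': [-0.0, 0.157, 0.988, -0.001], 'contact_force': [0.2, -0.096, 0.934], 'ft_torque': [-0.003, -0.003, 0.011], 'grasp_force': 0.0, 'gripper_width': 1.0}
scene 367.3261028875076 367.3261028875076 319.62891306264623 200.32658798401948 [ 1.36831305 -0.10151745  0.63088493] [-0.364, 0.683, 0.553, -0.308]
top 400.1012551425364 400.1012551425364 313.4904777300983 199.3494738077687 [0.50103522 0.01817056 1.0281425 ] [0.023, -0.698, 0.715, -0.015]
```

View pics/scene0.png

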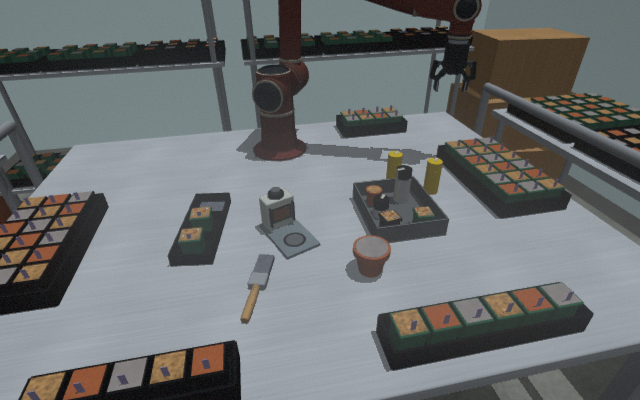

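View pics/top0.png

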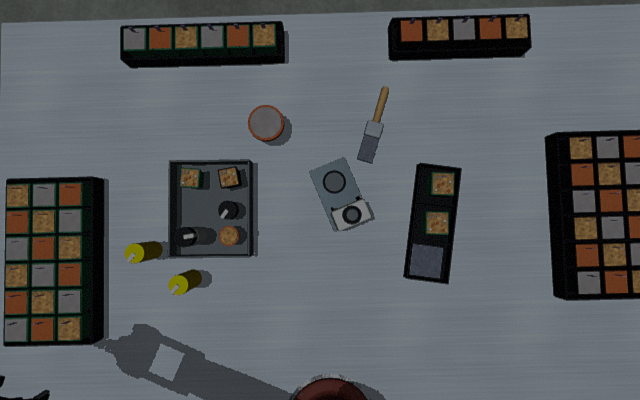

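The scene view shows the crate at about (400,208), with a tall grey tin at (404,185), a black lid at (383,203) and yellow decoys at (395,165) and (433,175). The scanner is at (285,220) and the tray at (200,230), with its empty compartment at (213,205). In the top view the crate is at (212,208), with black lids at (187,236) and (228,210). The pad is at (334,181), the button at (352,214) and the liner at (428,261). Next I'll enlarge the crate in both views to tell the tins apart.

Run:
```python
import cv2,numpy as np
a=cv2.imread("pics/top0.png")[150:265,160:265];b=cv2.imread("pics/scene0.png")[145:245,345:455]
a=cv2.resize(a,(400,438),interpolation=2);b=cv2.resize(b,(400,364),interpolation=2)
c=np.zeros((438,800,3),np.uint8);c[:,:400]=a;c[:364,400:]=b;cv2.imwrite("pics/crop1.png",np.clip(c*1.5,0,255).astype(np.uint8))
```

```text
(no output)
```

View pics/crop1.png

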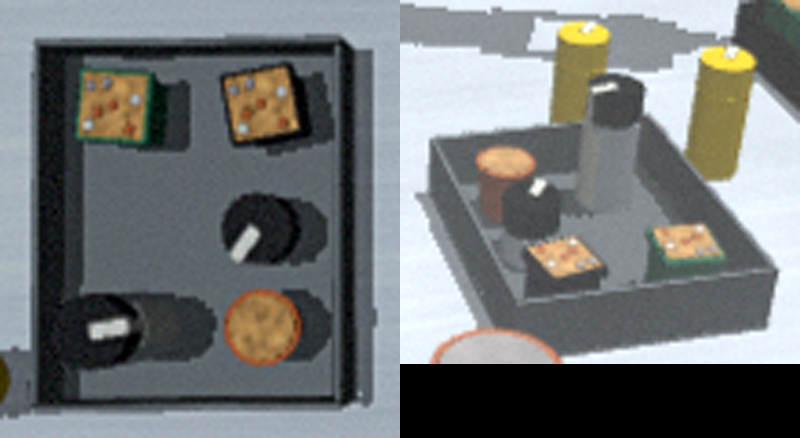

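Two tins in the crate could be meant:
- **Top (187,236), scene (404,175):** long body and long shadow, and it stands well above the crate. This is the tall seed tin.
- **Top (228,210), scene (383,203):** barely higher than the pots. This is the short tin.

The yellow ones outside the crate are excluded. Next I'll measure from both views.

```bash
cat > h.py <<'E'
import cv2,numpy as np
from plant import manip
from scipy.spatial.transform import Rotation as R
class Cam:
    def __init__(s,name,save=None):
        f=manip.grab_frame(name);s.img=f["img"][:,:,::-1].copy();s.K=np.array([f["fx"],f["fy"],f["cx"],f["cy"]])
        s.eye=np.array(f["eye"]);s.R=R.from_quat(f["rotation"],scalar_first=True).as_matrix()
        if save:cv2.imwrite(save,s.img)
    def ray(s,uv):
        uv=np.atleast_2d(uv).astype(float);d=np.c_[(uv[:,0]-s.K[2])/s.K[0],(uv[:,1]-s.K[3])/s.K[1],np.ones(len(uv))]
        return d@s.R.T
    def plane(s,uv,z):
        d=s.ray(uv);return s.eye+d*((z-s.eye[2])/d[:,2])[:,None]
    def proj(s,P):
        p=(np.atleast_2d(P)-s.eye)@s.R;return p[:,:2]/p[:,2:]*s.K[:2]+s.K[2:]
def tri(a,ua,b,ub):
    da,db=a.ray(ua)[0],b.ray(ub)[0];t=np.linalg.lstsq(np.c_[da,-db],b.eye-a.eye,rcond=None)[0]
    p,q=a.eye+da*t[0],b.eye+db*t[1];return (p+q)/2,np.linalg.norm(p-q)
def blobs(m,x0,y0,x1,y1,amin=10):
    k=np.zeros(m.shape,np.uint8);k[y0:y1,x0:x1]=m[y0:y1,x0:x1]
    c,_=cv2.findContours(k*255,cv2.RETR_EXTERNAL,cv2.CHAIN_APPROX_NONE)
    return sorted([x for x in c if cv2.contourArea(x)>=amin],key=cv2.contourArea,reverse=True)
E
python3 - <<'E'
from h import *
T=Cam("top");S=Cam("scene")
g=T.img.min(2).astype(int);gs=S.img.min(2).astype(int)
print("top tin");print(g[224:250,172:212]);print("scene tin");print(gs[162:210,390:418])
print("liner axis");print(g[240:286,404:452][::3,::3])
for n,x in(("top pad",g[165:198,316:352]),("button",g[198:232,334:374])):print(n);print(x)
E
```

```text
top tin
[[12  4  8 ... 61 63 64]
 [14 19  7 ... 62 63 64]
 [16 14 16 ... 62 61 61]
 ...
 [ 4  9  8 ... 62 59 63]
 [15  8 11 ... 64 57 62]
 [13 12 16 ... 60 62 63]]
scene tin
[[ 52  53  50 ...  95  97  94]
 [ 48  54  52 ...  94 107 110]
 [ 53  50  53 ... 108 151 157]
 ...
 [ 91  89  89 ...  85  89  84]
 [ 89  91  92 ...  88  85  74]
 [ 94  91  95 ...  87  91  81]]
liner axis
[[107  56   9   1  12  13  11   3   8  17  17  15   8  14   7   1]
 [107  36   3  29  21  14   9   8   9  13  14   0  15  13  14   6]
 [108  15  11  58  55  60  54  59  64  44  27  25  10   0  18   0]
 [111   6   8  64  63  58  58  58  54  57  61  58  61  24  10   0]
 [110   0   1  61  59  54  55  58  57  62  54  60  62  13   8   0]
 [111   0   9  61  59  58  62  62  56  59  61  58  60  18   1   0]
 [114   0  19  58  63  61  60  60  58  62  59  57  61  15   0   0]
 [116   0  23  57  57  63  53  56  55  61  59  62  63   9   0   4]
 [ 81   0  44  53  52  59  59  55  57  60  61  60  62   8   0   9]
 [ 40   3  75  61  61  57  57  56  60  55  55  57  65  16   4  18]
 [ 28  10  61  64  63  61  61  57  62  57  54  56  52   6   0  24]
 [ 20  22  57  57  63  52  60  60  61  59  55  55  31  18   0  47]
 [ 18  10   0   0   8  13  24  45  59  56  59  60  27  13   0  68]
 [115 115  72  60  35  13  10   0   0   0   1   3   2   3   2  91]
 [108 109 108 108 111 110 114 110 112  91  60  53  24  10   0 114]
 [110 109 110 110 111 111 111 108 108 108 107 107 110 108 109 109]]
top pad
[[106 107 108 ... 113 112 110]
 [108 113 105 ... 100 110 108]
 [105 103  81 ...  51 108 110]
 ...
 [110 108  72 ...  70  69  71]
 [107 109 104 ...  73  71  68]
 [104 106 105 ...  72  71  73]]
button
[[ 75  77  76 ... 106 106 107]
 [ 74  75  75 ... 106 106 105]
 [ 70  74  75 ... 106 104 108]
 ...
 [ 70  73  53 ... 106 110 107]
 [ 72  70  69 ... 104 107 107]
 [ 88  77  70 ... 107 104 106]]
```

Run:
```python
from h import *
T=Cam("top");S=Cam("scene")
for n,C,box in(("top strip",T,(172,224,205,250)),("scene strip",S,(392,160,415,185))):
    m=(C.img.min(2)>100).astype(np.uint8)
    x0,y0,x1,y1=box
    for c in blobs(m,*box,amin=5): print(n,np.round(cv2.minAreaRect(c),1) if 0 else cv2.minAreaRect(c),np.round(cv2.boxPoints(cv2.minAreaRect(c)),1).tolist())
# pictures: enlarged grey crops with stretched contrast
def crop(C,x0,y0,x1,y1,s,g=2.0):
    return np.clip(cv2.resize(C.img[y0:y1,x0:x1],None,fx=s,fy=s,interpolation=cv2.INTER_NEAREST)*g,0,255).astype(np.uint8)
a=crop(T,168,220,212,253,9);b=crop(S,386,160,422,213,7.5,1.5);c=crop(T,308,155,378,235,3.7);d=crop(S,255,182,322,258,3.9,1.3)
o=np.zeros((600,800,3),np.uint8)
for im,x,y in((a,0,0),(b,410,0),(c,0,304),(d,530,303)):
    h,w=im.shape[:2];h=min(h,600-y);w=min(w,800-x);o[y:y+h,x:x+w]=im[:h,:w]
cv2.imwrite("pics/crop2.png",o)
# pad ring
m=(T.img.max(2)<70).astype(np.uint8)
for c in blobs(m,316,165,352,197,30): print("ring",cv2.fitEllipse(c))
m=(T.img.max(2)<90).astype(np.uint8)
for c in blobs(m,338,200,368,228,20): print("btn",cv2.fitEllipse(c),cv2.contourArea(c))
m=((T.img.min(2)>42)&(T.img.max(2)<100)).astype(np.uint8)
m=cv2.morphologyEx(m,cv2.MORPH_OPEN,np.ones((3,3)))
for c in blobs(m,404,238,452,284,300): r=cv2.minAreaRect(c);print("liner",r,T.plane(r[0],.008),T.plane(cv2.boxPoints(r),.008).round(3).tolist())
m=(S.img.max(2)<80).astype(np.uint8)
for c in blobs(m,262,183,290,205,20): print("S btn",cv2.fitEllipse(c),cv2.boundingRect(c))
```

```text
top strip ((187.98077392578125, 235.9038543701172), (3.3339741230010986, 8.629110336303711), 78.69007110595703) [[183.39999389648438, 235.10000610351562], [191.89999389648438, 233.39999389648438], [192.5, 236.6999969482422], [184.10000610351562, 238.39999389648438]]
scene strip ((408.0, 170.0), (14.0, 12.0), 90.0) [[402.0, 163.0], [414.0, 163.0], [414.0, 177.0], [402.0, 177.0]]
scene strip ((400.53851318359375, 168.69229125976562), (1.5689290761947632, 7.0601806640625), 78.69007110595703) [[396.8999938964844, 168.60000610351562], [403.79998779296875, 167.1999969482422], [404.20001220703125, 168.8000030517578], [397.20001220703125, 170.1999969482422]]
ring ((333.9593200683594, 181.5540008544922), (22.57527732849121, 23.039838790893555), 176.389892578125)
btn ((352.8984069824219, 213.68922424316406), (23.51737403869629, 26.559988021850586), 141.14663696289062) 343.0
liner ((425.7923583984375, 260.66156005859375), (30.76061248779297, 30.636579513549805), 7.125016689300537) [[ 0.3928354  -0.25051282  0.008     ]] [[0.361, -0.206, 0.008], [0.437, -0.218, 0.008], [0.425, -0.295, 0.008], [0.349, -0.282, 0.008]]
S btn ((275.5367736816406, 194.07667541503906), (8.516557693481445, 16.555770874023438), 84.41279602050781) (268, 189, 16, 10)
```

View pics/crop2.png

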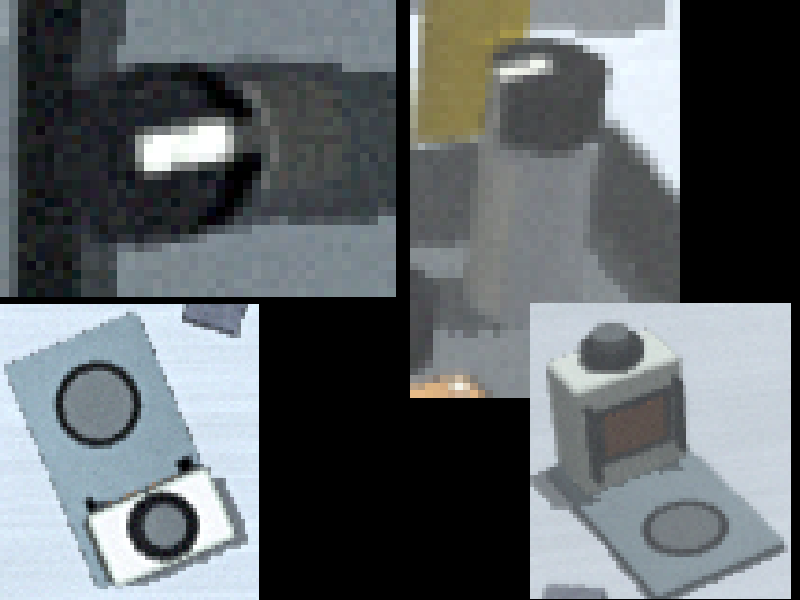

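Run:
```python
from h import *
T=Cam("top");S=Cam("scene")
P,e=tri(T,[183.2,236.8],S,[404.4,168.0]);print("lid centre",P,e)
a,b=T.plane([[183.2,236.8],[192.7,235.0]],.115);print("top plane",a,b,"strip len",np.linalg.norm(b-a),"yaw",np.degrees(np.arctan2(*(b-a)[1::-1])))
a2,b2=S.plane([[404.4,168.0],[397.0,169.4]],.115);print("scene plane",a2,b2,np.linalg.norm(b2-a2),np.degrees(np.arctan2(*(b2-a2)[1::-1])))
p=T.plane([333.96,181.55],.010)[0]
ms=((S.img.max(2)<75)).astype(np.uint8)
print("pad top",p)
# ring in scene: centre at crop (685,527)
q=[(685-530)/3.9+255-.5,(527-303)/3.9+182-.5]; print("pad tri",tri(T,[333.96,181.55],S,q), S.plane(q,.01))
bt=[352.5,213.3]
m=((T.img.max(2)<60)).astype(np.uint8)
for c in blobs(m,340,202,364,226,20): print("btn collar",cv2.fitEllipse(c))
m=((T.img.min(2)>48)&(T.img.max(2)<95)).astype(np.uint8)
for c in blobs(m,344,206,361,222,20): print("btn cap",cv2.fitEllipse(c))
qs=[(612-530)/3.9+255-.5,(332-303)/3.9+182-.5]
print("btn tri",tri(T,bt,S,qs))
for z in(.1,.11,.12):
    b=T.plane(bt,z)[0];print(z,b,np.linalg.norm((b-p)[:2]),np.degrees(np.arctan2(*(b-p)[1::-1])))
# base plate axis from its long edges (top crop): left edge and right edge
e=np.array([[5,368],[97,585],[138,313],[200,455]],float);e=np.c_[e[:,0]/3.7+308-.5,(e[:,1]-304)/3.7+155-.5]
w=T.plane(e,.01);print("edge yaws",[np.degrees(np.arctan2(*(w[j]-w[i])[1::-1])).round(1) for i,j in((0,1),(2,3))])
w=T.plane(np.array([[352,200]]),0)
```

```text
lid centre [0.47077623 0.32753243 0.11410533] 0.0006111765060184595
top plane [0.47088338 0.32754051 0.115     ] [0.4744664  0.30574026 0.115     ] strip len 0.02209273936432902 yaw -80.6664833713339
scene plane [0.4724094  0.32643381 0.115     ] [0.47556653 0.30207919 0.115     ] 0.024558395628610546 -82.61385162348937
pad top [ 0.5988772  -0.02415107  0.01      ]
pad tri (array([ 0.59879998, -0.02530089,  0.00941378]), np.float64(0.002265684499422778)) [[ 0.59934764 -0.02649172  0.01      ]]
btn collar ((351.2153015136719, 214.06320190429688), (17.521699905395508, 19.705821990966797), 135.39993286132812)
btn cap ((351.85406494140625, 214.32449340820312), (10.069441795349121, 10.460616111755371), 80.5722427368164)
btn tri (array([ 0.51506331, -0.05921557,  0.12125478]), np.float64(0.0006124293470401102))
0.1 [ 0.51536136 -0.06134226  0.1       ] 0.09142254058659538 -155.9956870188356
0.11 [ 0.515207   -0.06048557  0.11      ] 0.09121895646698291 -156.52669373456916
0.12 [ 0.51505265 -0.05962888  0.12      ] 0.09102324201724035 -157.06002992492944
edge yaws [np.float64(-158.5), np.float64(-158.2)]
```

Measured so far:

| Thing | Position (m) | Height z (m) | Yaw |
|---|---|---|---|
| Tall tin | (0.471, 0.327) | lid 0.114, expected 0.115 | -81.5° |
| Pad centre | (0.599, -0.025) | 0.009, expected 0.010 | -158° (scanner) |
| Button | (0.513, -0.060) | 0.121 | – |
| Liner | (0.393, -0.250) | not measured from two views yet | – |

The tin's strip direction agrees between the two views, so I'll approach above it.

```bash
cat > go.py <<'E'
import sys
from h import *
# go.py x y z yaw(deg of tool x): remaining shift in tool axes/units
s=manip.state();t=[float(v) for v in sys.argv[1:5]];r=R.from_quat(s["tool_rot"],scalar_first=True).as_matrix()
yaw=np.degrees(np.arctan2(r[1,0],r[0,0]));d=r.T@(np.array(t[:3])-s["tool_pos"])
print("t",round(s["time"],2),"pos",np.round(s["tool_pos"],4),"yaw",round(yaw,1),"zdir",np.round(r[:,2],3),"shift",np.round(d/.12,3),"roll",round(-((t[3]-yaw+180)%360-180)/180,3),"w",round(s["gripper_width"],3),"gf",round(s["grasp_force"],1),"F",np.round(s["contact_force"],1))
E
python3 -m pendant '[[1,[-0.96,-0.47,0],0],[1,[-0.96,-0.47,0],0],[1,[-0.96,-0.47,0],0],[1,[-0.96,-0.47,0],0]]'
python3 -m pendant '[[1,[-0.96,-0.47,0],0],[1,[-0.96,-0.47,0],0],[1,[-0.96,-0.47,0],0],[1,[-0.96,-0.47,0],0]]'
python3 -m pendant '[[1,[-0.96,-0.47,0],0.353],[1,[-0.96,-0.47,0],0.353],[1,[-0.96,-0.47,0],0.353],[1,[-0.96,-0.47,0],0.353],[1,[-0.96,-0.47,0],0.353],[1,[-0.96,-0.47,0],0.353],[1,[-0.96,-0.47,0],0.353],[1,[-0.96,-0.47,0],0.353],[1,[-0.96,-0.47,0],0.353]]'
python3 go.py .471 .327 .069 98.5
```

```text
time: 0.8
tool_pos: [0.2878, 0.503, 0.2314]
tool_rot: [0.0, 0.159, 0.987, -0.0]
contact_force: [-0.3, 0.3, -0.2]
gripper_width: 1.003
grasp_force: 0.0
time: 1.2
tool_pos: [0.3794, 0.4143, 0.2315]
tool_rot: [0.0, 0.159, 0.987, 0.0]
contact_force: [0.1, 0.1, -0.1]
gripper_width: 0.999
grasp_force: 0.0
time: 2.1
tool_pos: [0.469, 0.3278, 0.2313]
tool_rot: [-0.0, 0.653, 0.758, 0.0]
contact_force: [0.1, 0.1, 0.3]
gripper_width: 1.001
grasp_force: 0.0
t 2.1 pos [0.469  0.3278 0.2313] yaw 98.5 zdir [-0.     0.001 -1.   ] shift [-0.01   0.016  1.353] roll 0.0 w 1.001 gf 0.0 F [0.1 0.1 0.3]
```

```bash
python3 -m pendant '[[1,[-0.01,0.016,0.3],0],[1,[-0.01,0.016,0.6],0],[1,[-0.01,0.016,0.6],0]]' >/dev/null
python3 -m pendant '[[1,[0,0,0.15],0],[1,[0,0,0.3],0],[1,[0,0,0.45],0],[1,[0,0,0.6],0],[1,[0,0,0.75],0],[1,[0,0,0.75],0],[1,[0,0,0.75],0]]' >/dev/null
python3 go.py .471 .327 .069 98.5
python3 - <<'E'
from h import *
T=Cam("top");S=Cam("scene")
a=cv2.resize(T.img[190:290,150:250],(400,400),interpolation=2);b=cv2.resize(S.img[100:220,340:460],(400,400),interpolation=2)
cv2.imwrite("pics/pre.png",np.clip(np.hstack([a,b])*1.4,0,255).astype(np.uint8))
E
```

```text
t 3.1 pos [0.4723 0.3262 0.0707] yaw 98.5 zdir [ 0.001  0.001 -1.   ] shift [ 0.008 -0.01   0.014] roll -0.0 w 0.998 gf 0.0 F [ 0.5 -0.4 -0.1]
```

View pics/pre.png

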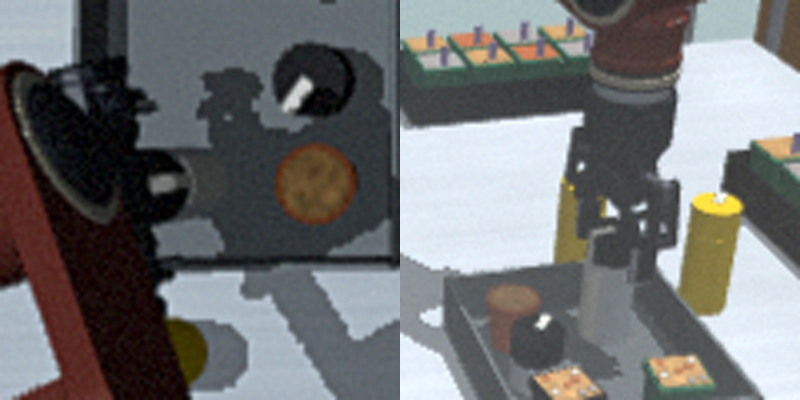

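The fingers stand on either side of the tall tin, whose lid is at crop (165,185) on the left and (610,245) on the right. The neighbours are clear, so I'll close the gripper and lift.

```bash
python3 -m pendant '[[0,[0,0,0],0],[0,[0,0,0],0],[0,[0,0,0],0],[0,[0,0,0],0],[0,[0,0,0],0],[0,[0,0,0],0],[0,[0,0,0],0],[0,[0,0,0],0]]'
python3 -m pendant '[[0,[0,0,-0.1],0],[0,[0,0,-0.2],0],[0,[0,0,-0.4],0],[0,[0,0,-0.6],0],[0,[0,0,-0.8],0],[0,[0,0,-0.9],0],[0,[0,0,-0.9],0],[0,[0,0,-0.9],0]]'
python3 go.py .599 -.0248 .182 22.2
python3 - <<'E'
from h import *
T=Cam("top");S=Cam("scene","pics/s_lift.png")
m=(S.img.min(2)>100).astype(np.uint8)
# liner in the scene view
m=((S.img.min(2)>60)&(S.img.max(2)<125)).astype(np.uint8)
for c in blobs(m,195,190,232,218,15): r=cv2.minAreaRect(c);print(r,S.plane(r[0],.008))
E
```

```text
time: 4.0
tool_pos: [0.4722, 0.3257, 0.0702]
tool_rot: [0.0, 0.653, 0.757, 0.0]
contact_force: [-1.9, -0.1, 6.1]
gripper_width: 0.525
grasp_force: 61.3
time: 4.8
tool_pos: [0.4714, 0.3252, 0.1765]
tool_rot: [-0.0, 0.653, 0.757, -0.0]
contact_force: [-0.5, 0.5, -3.1]
gripper_width: 0.524
grasp_force: 61.6
t 4.8 pos [0.4714 0.3252 0.1765] yaw 98.4 zdir [-0.001 -0.    -1.   ] shift [-3.041  0.625 -0.045] roll 0.423 w 0.524 gf 61.6 F [-0.5  0.5 -3.1]
((210.83851623535156, 208.41635131835938), (16.904516220092773, 31.438655853271484), 86.42366790771484) [[ 0.39498012 -0.2534049   0.008     ]]
```

```bash
python3 -m pendant '[[0,[-0.2,0.04,0],0],[0,[-0.5,0.1,0],0],[0,[-0.8,0.16,0],0],[0,[-1,0.205,0],0],[0,[-1,0.205,0],0]]' >/dev/null
python3 -m pendant '[[0,[-0.2,0.04,0],0],[0,[-0.5,0.1,0],0],[0,[-0.8,0.16,0],0],[0,[-1,0.205,0],0],[0,[-1,0.205,0],0]]' >/dev/null
python3 -m pendant '[[0,[-0.2,0.04,0],0.042],[0,[-0.4,0.08,0],0.085],[0,[-0.6,0.12,0],0.13],[0,[-0.8,0.16,0],0.17],[0,[-1,0.205,0],0.21],[0,[-1,0.205,0],0.255],[0,[-1,0.205,0],0.3],[0,[-1,0.205,0],0.345],[0,[-1,0.205,0],0.385],[0,[-1,0.205,0],0.423]]' >/dev/null
python3 -m pendant '[[0,[0,0,0],0],[0,[0,0,0],0],[0,[0,0,0],0]]' >/dev/null
python3 go.py .599 -.0248 .0752 22.2
python3 - <<'E'
from h import *
T=Cam("top");S=Cam("scene")
a=cv2.resize(T.img[140:240,290:390],(400,400),interpolation=2);b=cv2.resize(S.img[120:260,230:370],(400,400),interpolation=2)
cv2.imwrite("pics/over.png",np.clip(np.hstack([a,b])*1.3,0,255).astype(np.uint8))
E
```

```text
t 7.2 pos [ 0.5974 -0.0192  0.1769] yaw 22.4 zdir [-0.001  0.    -1.   ] shift [-0.005  0.049  0.847] roll 0.001 w 0.523 gf 61.8 F [ 0.5  0.2 -1.3]
```

View pics/over.png

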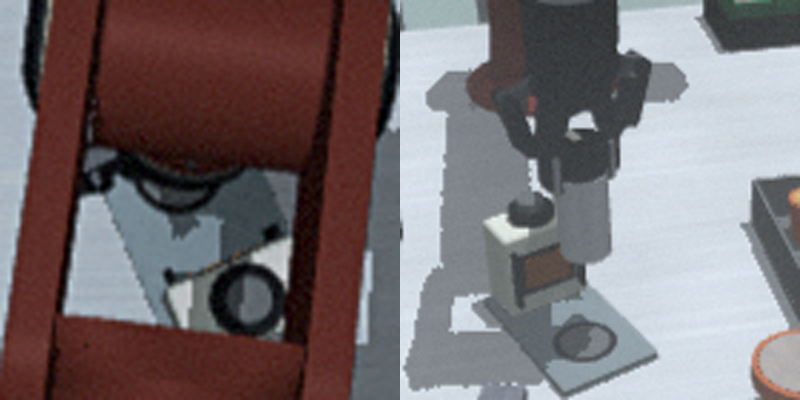

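The upright tin hangs above the pad (right half, about (585,225)), and the pad ring is at (585,340). The label is hidden on the head side, as it should be. I'll lower it now.

```bash
python3 -m pendant '[[0,[-0.005,0.049,0.1],0],[0,[-0.005,0.049,0.25],0],[0,[-0.005,0.049,0.4],0],[0,[-0.005,0.049,0.55],0],[0,[-0.005,0.049,0.7],0],[0,[-0.005,0.049,0.78],0],[0,[-0.005,0.049,0.8],0],[0,[-0.005,0.049,0.81],0],[0,[-0.005,0.049,0.81],0]]' >/dev/null
python3 go.py .599 -.0248 .0752 22.2
python3 - <<'E'
from h import *
S=Cam("scene")
x0,y0,s=255,165,6
cv2.imwrite("pics/low.png",np.clip(cv2.resize(S.img[y0:y0+95,x0:x0+80],None,fx=s,fy=s,interpolation=cv2.INTER_NEAREST)*1.5,0,255).astype(np.uint8))
for z in(.01,.082):
  for a in(0,):print(z,S.proj([.599,-.0248,z]).round(1))
E
```

```text
t 8.2 pos [ 0.5999 -0.0257  0.081 ] yaw 22.3 zdir [ 0.001 -0.    -1.   ] shift [-0.004 -0.01   0.048] roll 0.0 w 0.529 gf 61.8 F [ 0.5 -0.3 -2.1]
0.01 [[294.9 238.8]]
0.082 [[293.3 216.9]]
```

View pics/low.png

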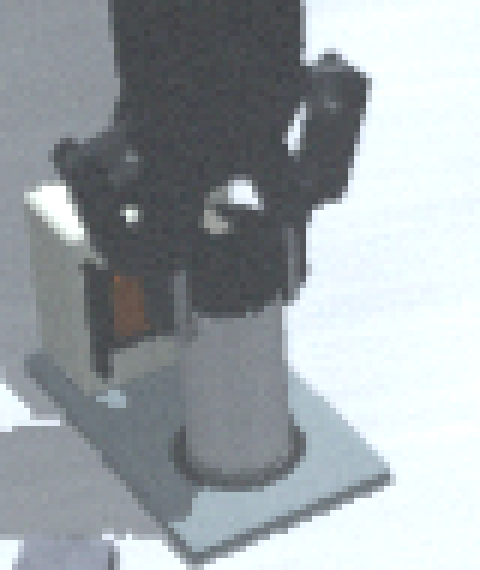

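The tin hangs centred over the ring, with its base at crop (237,470). I'll lower it the last millimetres while watching the force.

```bash
python3 -m pendant '[[0,[0,-0.005,0.015],0],[0,[0,-0.005,0.03],0],[0,[0,-0.005,0.035],0],[0,[0,-0.005,0.035],0]]'
python3 -m pendant '[[0,[0,0,0.004],0],[0,[0,0,0.008],0],[0,[0,0,0.012],0],[0,[0,0,0.012],0]]'; python3 go.py .599 -.0248 .0752 22.2
```

```text
time: 8.65
tool_pos: [0.5989, -0.0249, 0.0758]
tool_rot: [-0.0, 0.981, 0.193, -0.0]
contact_force: [-0.4, 0.2, -2.8]
gripper_width: 0.525
grasp_force: 61.8
time: 9.05
tool_pos: [0.5992, -0.0249, 0.0752]
tool_rot: [-0.0, 0.981, 0.193, 0.0]
contact_force: [-2.1, 1.1, 2.6]
gripper_width: 0.529
grasp_force: 62.0
t 9.05 pos [ 0.5992 -0.0249  0.0752] yaw 22.3 zdir [ 0.  0. -1.] shift [-0.001 -0.002  0.   ] roll 0.0 w 0.529 gf 62.0 F [-2.1  1.1  2.6]
```

It has touched down. I'll release, back off upward and check.

```bash
python3 -m pendant '[[0.6,[0,0,0],0],[0.7,[0,0,0],0],[0.8,[0,0,0],0],[1,[0,0,0],0],[1,[0,0,0],0],[1,[0,0,0],0],[1,[0,0,0],0]]'
python3 -m pendant '[[1,[0,0,-0.1],0],[1,[0,0,-0.3],0],[1,[0,0,-0.6],0],[1,[0,0,-0.95],0],[1,[0,0,-0.95],0],[1,[0,0,-0.95],0]]' >/dev/null
python3 go.py .513 -.060 .181 22.2
python3 - <<'E'
from h import *
S=Cam("scene")
x0,y0,s=255,165,6
cv2.imwrite("pics/rel.png",np.clip(cv2.resize(S.img[y0:y0+95,x0:x0+80],None,fx=s,fy=s,interpolation=cv2.INTER_NEAREST)*1.5,0,255).astype(np.uint8))
E
```

```text
time: 9.75
tool_pos: [0.599, -0.025, 0.0744]
tool_rot: [-0.0, 0.981, 0.193, -0.0]
contact_force: [-0.8, -0.4, -0.5]
gripper_width: 1.0
grasp_force: 0.0
t 10.35 pos [ 0.6002 -0.0251  0.1915] yaw 22.3 zdir [ 0.005 -0.001 -1.   ] shift [-0.783 -0.007  0.084] roll 0.0 w 1.001 gf 0.0 F [-0.6 -0.3 -0.5]
```

View pics/rel.png

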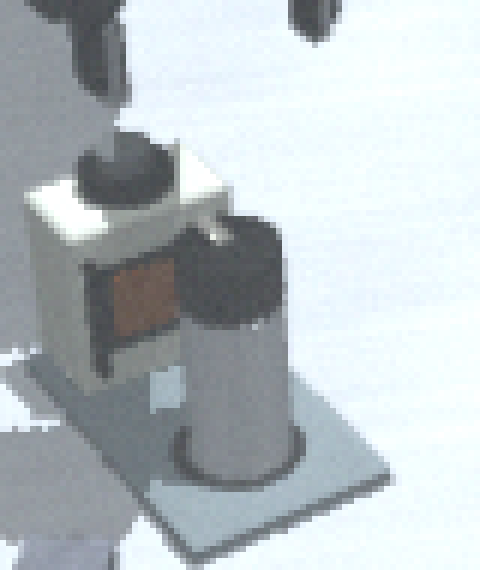

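The tin stands released and upright on the ring, with its strip pointing to the head. I'll check the strip angle numerically, then move to the button with the fingers shut.

```bash
python3 -m pendant '[[1,[-0.2,-0.002,0],0],[0.5,[-0.4,-0.004,0],0],[0,[-0.6,-0.006,0],0],[0,[-0.783,-0.007,0],0],[0,[-0.783,-0.007,0],0],[0,[-0.783,-0.007,0],0],[0,[-0.783,-0.007,0],0],[0,[-0.783,-0.007,0],0],[0,[-0.783,-0.007,0],0]]'
python3 go.py .513 -.060 .121 22.2
python3 - <<'E'
from h import *
S=Cam("scene")
for y in(-145,-157.8,-170):
    t=np.radians(y);print(y,((S.proj([[.599,-.0248,.12],[.599+.023*np.cos(t),-.0248+.023*np.sin(t),.12]])-[255,165]+.5)*6).round(0).tolist())
x0,y0,s=250,130,6
cv2.imwrite("pics/btn.png",np.clip(cv2.resize(S.img[y0:y0+95,x0:x0+80],None,fx=s,fy=s,interpolation=cv2.INTER_NEAREST)*1.5,0,255).astype(np.uint8))
m=(S.img.min(2)>85).astype(np.uint8)[199:207,283:296];print(S.img.min(2)[199:207,285:296].tolist())
E
```

```text
time: 11.3
tool_pos: [0.5122, -0.0596, 0.1883]
tool_rot: [-0.0, 0.981, 0.193, -0.0]
contact_force: [-0.2, 0.4, -0.2]
gripper_width: -0.003
grasp_force: 0.0
t 11.3 pos [ 0.5122 -0.0596  0.1883] yaw 22.3 zdir [-0.  0. -1.] shift [0.005 0.006 0.561] roll 0.001 w -0.003 gf 0.0 F [-0.2  0.4 -0.2]
-145 [[228.0, 241.0], [191.0, 221.0]]
-157.8 [[228.0, 241.0], [201.0, 216.0]]
-170 [[228.0, 241.0], [211.0, 213.0]]
[[107, 97, 91, 93, 96, 92, 89, 91, 120, 158, 159], [90, 96, 102, 107, 114, 98, 71, 75, 111, 145, 150], [93, 95, 121, 153, 171, 139, 82, 58, 60, 56, 58], [91, 82, 107, 161, 172, 174, 130, 88, 59, 55, 55], [74, 61, 54, 103, 155, 172, 170, 148, 92, 59, 58], [56, 56, 57, 54, 93, 160, 172, 163, 132, 71, 58], [56, 53, 51, 54, 57, 94, 153, 107, 70, 57, 58], [54, 56, 55, 55, 55, 56, 56, 55, 53, 58, 55]]
```

View pics/btn.png

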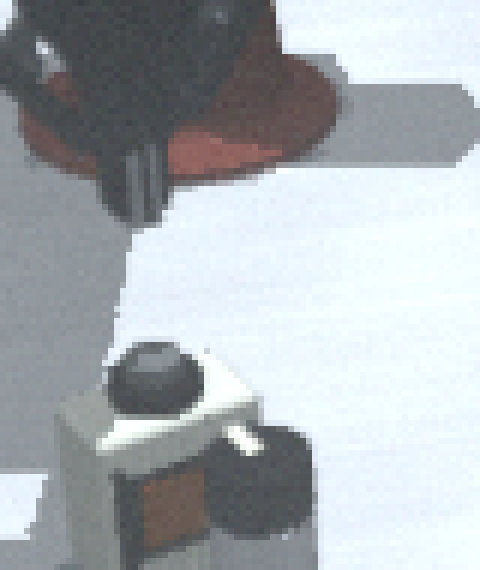

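Run:
```python
from h import *
S=Cam("scene");g=S.img.min(2).astype(float)[200:207,285:296]
w=np.clip((g-60)/110,0,1);w[:2,:3]*=0;w[0]=0;w[1,:]*=0;w[2:4,:2]=0
v,u=np.mgrid[200:207,285:296]
P=S.plane(np.c_[u.ravel(),v.ravel()],.12)[:,:2];w=w.ravel()
c=(P*w[:,None]).sum(0)/w.sum();C=((P-c)*w[:,None]).T@(P-c);l,V=np.linalg.eigh(C);d=V[:,1]
print("strip mid",c,"axis",np.degrees(np.arctan2(-abs(d[1]),-abs(d[0])*1)),d,"spread",np.sqrt(l/w.sum()))
e=c-[.599,-.0248];print("from lid centre",np.degrees(np.arctan2(e[1],e[0])),np.linalg.norm(e))
```

```text
strip mid [ 0.59159188 -0.02893613] axis -153.44787453420642 [-0.89452806 -0.4470118 ] spread [0.0028234  0.00549375]
from lid centre -150.82433183825475 0.008484561905398086
```

The strip lies at about -153° and the scanner at -158°, well inside the 15° limit. Now I'll press the button.

```bash
python3 -m pendant '[[0,[0.005,0.006,0.2],0],[0,[0.005,0.006,0.4],0],[0,[0.005,0.006,0.5],0],[0,[0.005,0.006,0.54],0],[0,[0.005,0.006,0.56],0],[0,[0.005,0.006,0.56],0]]'
python3 -m pendant '[[0,[0,0,0.01],0],[0,[0,0,0.02],0],[0,[0,0,0.03],0],[0,[0,0,0.03],0]]'
```

```text
time: 12.0
tool_pos: [0.5131, -0.0603, 0.1221]
tool_rot: [0.0, 0.981, 0.193, 0.0]
contact_force: [0.4, -0.4, 1.0]
gripper_width: -0.003
grasp_force: 0.0
time: 12.4
tool_pos: [0.5135, -0.0605, 0.1186]
tool_rot: [0.001, 0.981, 0.193, 0.001]
contact_force: [2.0, 0.1, 2.0]
gripper_width: -0.004
grasp_force: 1.7
```

```bash
python3 -m pendant '[[0,[0,0,0.01],0],[0,[0,0,0.02],0],[0,[0,0,0.02],0]]'
python3 -m pendant '[[0,[0,0,0.01],0],[0,[0,0,0.015],0],[0,[0,0,0.015],0]]'
```

```text
time: 12.7
tool_pos: [0.5134, -0.0604, 0.1161]
tool_rot: [0.0, 0.981, 0.193, 0.001]
contact_force: [1.5, 0.3, 5.3]
gripper_width: -0.003
grasp_force: 2.4
time: 13.0
tool_pos: [0.5135, -0.0605, 0.1159]
tool_rot: [0.0, 0.981, 0.193, 0.001]
contact_force: [-2.9, 0.8, 13.9]
gripper_width: 0.002
grasp_force: 6.5
```

The button is fully down: 13.9 N against the stop. I'll go back up and over the tin.

```bash
python3 -m pendant '[[0,[0,0,-0.2],0],[0,[0,0,-0.5],0],[0,[0,0,-0.66],0],[0,[0,0,-0.66],0],[0.5,[0.2,0,-0.66],0],[1,[0.45,0,-0.66],0],[1,[0.77,0,-0.66],0],[1,[0.77,0,-0.66],0],[1,[0.77,0,-0.66],0],[1,[0.77,0,-0.66],0]]' >/dev/null
python3 go.py .599 -.0248 .0745 22.2
python3 - <<'E'
from h import *
S=Cam("scene")
print(S.img.min(2)[201:206,286:294].tolist())
E
```

```text
t 14.0 pos [ 0.5967 -0.0253  0.1909] yaw 22.3 zdir [-0.003  0.    -1.   ] shift [0.022 0.005 0.97 ] roll 0.0 w 0.995 gf 0.0 F [ 0.1  0.5 -0.6]
[[92, 96, 103, 108, 92, 63, 55, 56], [69, 76, 101, 108, 105, 84, 63, 54], [57, 51, 78, 97, 106, 108, 93, 69], [49, 52, 53, 70, 99, 121, 110, 92], [51, 51, 51, 53, 72, 151, 110, 75]]
```

```bash
python3 -m pendant '[[1,[0.02,0.005,0.2],0],[1,[0.02,0.005,0.4],0],[1,[0.02,0.005,0.6],0],[1,[0.02,0.005,0.75],0],[1,[0.02,0.005,0.9],0],[1,[0.02,0.005,0.97],0],[1,[0.02,0.005,0.97],0]]' >/dev/null
python3 -m pendant '[[0,[0,0,0],0],[0,[0,0,0],0],[0,[0,0,0],0],[0,[0,0,0],0],[0,[0,0,0],0],[0,[0,0,0],0],[0,[0,0,0],0],[0,[0,0,0],0]]'
python3 -m pendant '[[0,[0,0,-0.1],0],[0,[0,0,-0.25],0],[0,[0,0,-0.45],0],[0,[0,0,-0.7],0],[0,[0,0,-0.95],0],[0,[0,0,-0.95],0]]' >/dev/null
python3 -m pendant '[[0,[0,0,-0.3],0],[0,[0,0,-0.3],0]]' >/dev/null
python3 go.py .393 -.251 .22 22.2
```

```text
time: 15.55
tool_pos: [0.6014, -0.0248, 0.0778]
tool_rot: [0.0, 0.981, 0.193, 0.001]
contact_force: [-2.3, 1.3, 5.6]
gripper_width: 0.526
grasp_force: 60.8
t 16.35 pos [ 0.6024 -0.0252  0.2299] yaw 22.3 zdir [ 0.007 -0.001 -1.   ] shift [-2.329  1.079  0.073] roll 0.0 w 0.524 gf 61.9 F [ 0.4 -0.3 -0.7]
```

```bash
python3 -m pendant '[[0,[-0.2,0.09,0],0],[0,[-0.5,0.23,0],0],[0,[-0.776,0.36,0],0],[0,[-0.776,0.36,0],0]]' >/dev/null
python3 -m pendant '[[0,[-0.25,0.12,0],0],[0,[-0.5,0.23,0],0],[0,[-0.776,0.36,0],0],[0,[-0.776,0.36,0],0]]' >/dev/null
python3 -m pendant '[[0,[-0.25,0.12,0],0],[0,[-0.5,0.23,0],0],[0,[-0.776,0.36,0],0],[0,[-0.776,0.36,0],0],[0,[-0.776,0.36,0],0],[0,[-0.776,0.36,0],0]]' >/dev/null
python3 go.py .393 -.251 .0758 22.2
```

```text
t 17.75 pos [ 0.3917 -0.2498  0.2254] yaw 22.3 zdir [-0.     0.001 -1.   ] shift [0.006 0.015 1.247] roll 0.001 w 0.524 gf 62.1 F [ 0.8  0.4 -2.3]
```

```bash
python3 -m pendant '[[0,[0.006,0.015,0.1],0],[0,[0.006,0.015,0.3],0],[0,[0.006,0.015,0.5],0],[0,[0.006,0.015,0.65],0],[0,[0.006,0.015,0.7],0],[0,[0.006,0.015,0.7],0]]' >/dev/null
python3 -m pendant '[[0,[0,0,0.1],0],[0,[0,0,0.2],0],[0,[0,0,0.3],0],[0,[0,0,0.4],0],[0,[0,0,0.46],0],[0,[0,0,0.49],0],[0,[0,0,0.5],0],[0,[0,0,0.5],0]]'
python3 go.py .393 -.251 .0758 22.2
python3 - <<'E'
from h import *
S=Cam("scene");x0,y0,s=170,140,5
cv2.imwrite("pics/tray.png",np.clip(cv2.resize(S.img[y0:y0+110,x0:x0+100],None,fx=s,fy=s,interpolation=cv2.INTER_NEAREST)*1.5,0,255).astype(np.uint8))
E
```

```text
time: 19.15
tool_pos: [0.3927, -0.2523, 0.0824]
tool_rot: [0.0, 0.981, 0.193, 0.0]
contact_force: [0.3, -0.0, -1.8]
gripper_width: 0.529
grasp_force: 62.1
t 19.15 pos [ 0.3927 -0.2523  0.0824] yaw 22.3 zdir [ 0. -0. -1.] shift [ 0.007 -0.009  0.055] roll 0.0 w 0.529 gf 62.1 F [ 0.3 -0.  -1.8]
```

View pics/tray.png

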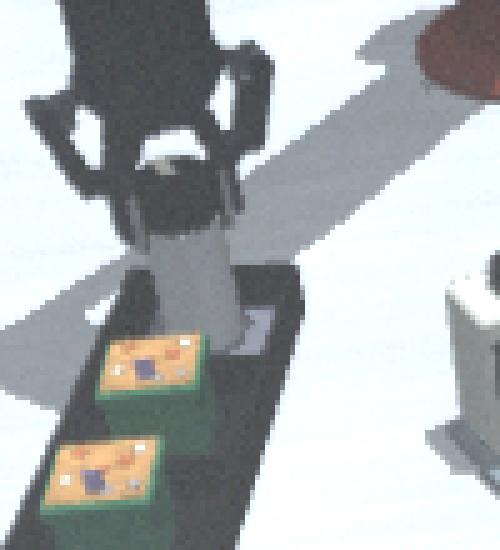

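The tin hangs over the liner (crop (200,330)), clear of the pots. I'll lower it slowly.

```bash
python3 -m pendant '[[0,[0,0,0.015],0],[0,[0,0,0.03],0],[0,[0,0,0.04],0],[0,[0,0,0.04],0]]'
python3 -m pendant '[[0,[0,0,0.006],0],[0,[0,0,0.012],0],[0,[0,0,0.015],0],[0,[0,0,0.015],0]]'
```

```text
time: 19.6
tool_pos: [0.3924, -0.252, 0.0772]
tool_rot: [-0.0, 0.981, 0.193, -0.0]
contact_force: [0.4, 1.3, -1.9]
gripper_width: 0.524
grasp_force: 62.1
time: 20.0
tool_pos: [0.3926, -0.2521, 0.0759]
tool_rot: [-0.0, 0.981, 0.193, 0.0]
contact_force: [-0.5, 0.5, 0.2]
gripper_width: 0.524
grasp_force: 62.2
```

```bash
python3 -m pendant '[[0,[0,0,0.006],0],[0,[0,0,0.008],0],[0,[0,0,0.008],0]]'
```

```text
time: 20.3
tool_pos: [0.3927, -0.2522, 0.0759]
tool_rot: [-0.0, 0.981, 0.193, -0.0]
contact_force: [-3.0, 2.6, 6.1]
gripper_width: 0.524
grasp_force: 63.0
```

Firm contact at the expected height, so I'll release, retreat and look.

```bash
python3 -m pendant '[[0.6,[0,0,0],0],[0.7,[0,0,0],0],[0.8,[0,0,0],0],[1,[0,0,0],0],[1,[0,0,0],0],[1,[0,0,0],0],[1,[0,0,0],0]]'
python3 -m pendant '[[1,[0,0,-0.1],0],[1,[0,0,-0.3],0],[1,[0,0,-0.6],0],[1,[0,0,-0.95],0],[1,[0,0,-0.95],0]]' >/dev/null
python3 -m pendant '[[1,[0,0,-0.5],0],[1,[0,0,-0.9],0],[1,[0,0,-0.9],0],[1,[0,0,-0.9],0],[1,[0,0,-0.9],0]]'
python3 - <<'E'
from h import *
S=Cam("scene");T=Cam("top");s=4
a=cv2.resize(S.img[140:240,165:265],(400,400),interpolation=0);b=cv2.resize(T.img[150:290,165:465],(400,187),interpolation=2);b=np.vstack([b,np.zeros((213,400,3),np.uint8)])
cv2.imwrite("pics/fin.png",np.clip(np.hstack([a,b])*1.4,0,255).astype(np.uint8))
print(S.proj([[.393,-.251,.008],[.393,-.251,.118]]).round(1))
E
```

```text
time: 21.0
tool_pos: [0.3925, -0.2521, 0.0747]
tool_rot: [-0.0, 0.981, 0.193, -0.0]
contact_force: [0.4, -0.3, 0.3]
gripper_width: 1.003
grasp_force: 0.0
time: 22.0
tool_pos: [0.3921, -0.2517, 0.2954]
tool_rot: [-0.001, 0.981, 0.193, -0.001]
contact_force: [-0.2, -0.1, -0.1]
gripper_width: 1.004
grasp_force: 0.0
[[211.7 208. ]
 [204.9 176.4]]
```

View pics/fin.png

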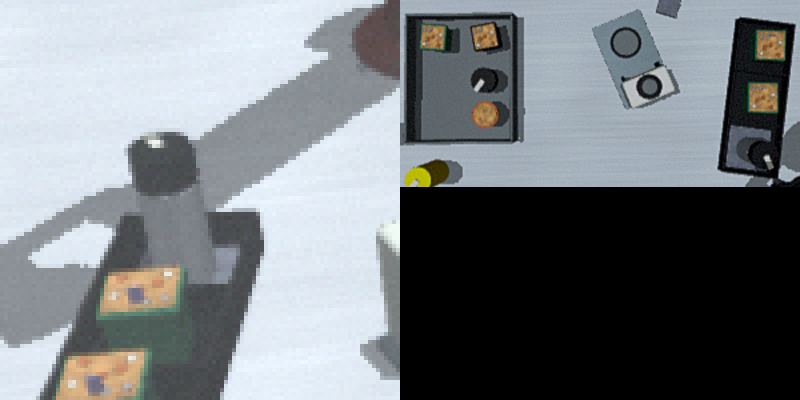

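The tin stands on the liner, with its lid at scene pixel (205.5,177) against a predicted (204.9,176.4). Everything else is where it was, so I'll hand in.

```bash
python3 -c "
from plant import manip
print(manip.job_done())"
```

```text
the job is handed in; nothing more can be done
None
```

The tall tin was lifted from the crate, stood on the scanner pad with its label to the window, scanned with the button fully down, and now stands released on the tray's liner; the job is handed in, but no verdict came back.

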